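Cull the short sight cell and hold a good one in the light gauge

ROBOT

A 6-joint arm with a two-finger parallel gripper is mounted at the origin on the work surface; the furniture and walls round the work are solid. World frame = base frame: x ahead of the robot, y to its left, z up, the work surface at z = 0. Lengths are in m, angles in rad, forces in N, time in s.
With the tool pointing down it reaches from about 0.3 to 0.775 m from the base axis. Payload 14.6 kg.
Tool frame: the origin (TCP) lies midway between the tips of the shut fingers; the grasp point (between the pads) lies 19 mm behind it (ctrl.grip_depth is the distance from the TCP to the grasp point, in m); z points along the fingers, x is the direction in which the jaws open and shut, and the axes are right-handed (so a half turn about z gives the same grasp; the last joint's range is limited). The gripper opens to 94 mm and grips with 3 to 60 N. Pads are 16 mm wide; open, the fingers measure 119 mm over their backs; the gripper's body (75 mm by 177 mm) begins 78 mm behind the grasp point.
Start: joints at [-1.281, 0.3, 1.521, -0, 1.321, -0.067], TCP at [0.192, -0.515, 0.205] pointing down, gripper open.
Joint ranges: [-3.03, 3.03], [-0.79, 2.21], [0.23, 2.52], [-1.04, 4.18], [0, 3.07], [-2.55, 2.55]. Speed limits (rad/s): [2.22, 2.22, 2.57, 3.14, 3.14, 3.14].

INTERFACE

Orientations are given as [roll, pitch, yaw] about the fixed x, y, z axes, in that order (R = Rz(yaw) Ry(pitch) Rx(roll)).
In Python, from station import ctrl gives the robot as it stands.
- The arm moves only by the tool play_rows, never from a script. Its argument "steps" is a list that holds one entry, the list of rows, each a list of 7 numbers: the shift along the tool's x, y, z in cm, then the turn, a rotation vector about the tool's x, y, z in rad, then the opening, from 0 (shut) to 1 (fully open). In form: [[[x, y, z, ax, ay, az, hand], ...]]. A call has 1 to 20 rows; each row is the pose to reach, as a shift and turn from the pose measured when the call began, along the tool's axes at that moment; what a row does not reach only later rows make up. A row lasts 1/12 s, in which the tool goes at most 41.7 mm and 7.16 degrees, less where a joint would pass 70% of its speed; a pose out of reach is approached as far as the arm can. A call with a gripper value outside its range is refused whole. The fingers move at their own pace and stop on an object; "force" is the grip in N (left out, the last holds). Time passes only in rows, so rows that repeat a pose let the fingers close. It gives the time, the measured TCP pose, the force and the opening at its end, in the units of the state.
- ctrl.get_obs(): the state, without advancing time (a new reading comes with each control period).
- ctrl.camera(name): name is "scene" or "side" or "wrist"; returns a dict with "frame" (420x560x3 uint8, blue, green, red), "fovy" (degrees; the focal length in pixels is half the picture's height over the tangent of half this angle, whatever the lens; pixels are square), "cx", "cy" (the principal point, pixels), "D" ([k1, k2, p1, p2, k3] as OpenCV has them; the pictures are not rectified), "world_to_cam" (4x4, takes a point from world to camera coordinates). Camera axes: x right, y up, looking along -z (the intrinsics and any distortion apply to the point x, -y, -z); pixel columns grow to the right and rows downward; lengths in m; the calibration is good to about 2 mm. A picture is of the moment at which its call begins. There is no depth.
- ctrl.hand_in(): hands the job in, once; it reports no verdict.
The state is a dict: "time_s": time; "qpos": joint angles; "joint_vel": joint speeds; "tau": joint torques, N m; "ee_pos": TCP position; "eef_rot": TCP orientation; "force": force on the tool from outside, world axes, zero at the start; "moment": the same for the moment, N m; "grip_width": finger opening in m.
Only numpy, scipy, OpenCV 4.12 (cv2) and the standard library are available. Lean on these libraries where they do the work, as an engineer would, in place of code of your own. Each camera call takes 0.05 s, during which the arm holds its last target. There are 200 camera calls.

TASK

One of the three sight cells on the black board is too short: stand it upright in the shallow reject tray and let go of it. Then take either full-height cell and hold it still and upright in the middle of the light gauge, with the beam passing squarely through the centre of its clear windows, and finish while still holding it there. Touch the cells with the fingers on their frosted faces only, never on the clear glass; do not topple a cell, do not touch the gauge with anything, and leave the other full-height cell and the loose parts lying around where they are.

Things in the scene. Friction and masses are not known exactly. Their poses are not given: they have to be found in the camera images.
- cell_1_mid (a point): Full-height sight cell: upright glass block, 70 mm tall, 26 mm along its x, 34 mm along its y. Faces square to x: clear windows, 28 mm broad, light passes along x. Faces square to y: frosted whitish plates, 24 mm broad, 3 mm thick, full height. Small grey plate on top. Point: its centre, half-way up; z up. About 0.12 kg. On the board, in any of three places 70 mm apart.
- cell_1_glass: The clear glass core of that full-height cell (origin at the centre of its underside, axes as the cell's): not to be touched.
- cell_2_mid (a point): Second full-height sight cell: upright glass block, 70 mm tall, 26 mm along its x, 34 mm along its y. Faces square to x: clear windows, 28 mm broad, light passes along x. Faces square to y: frosted whitish plates, 24 mm broad, 3 mm thick, full height. Small grey plate on top. Point: its centre, half-way up; z up. About 0.12 kg. On the board, in any of three places 70 mm apart.
- cell_2_glass: The clear glass core of the second full-height cell (origin at the centre of its underside): not to be touched.
- short_cell_mid (a point): The short sight cell: upright glass block, 50 mm tall, 26 mm along its x, 34 mm along its y. Faces square to x: clear windows, 28 mm broad, light passes along x. Faces square to y: frosted whitish plates, 24 mm broad, 3 mm thick, full height. Small grey plate on top. Point: its centre, half-way up; z up. About 0.12 kg. On the board, in any of three places 70 mm apart.
- short_cell_glass: The clear glass core of the short cell (origin at the centre of its underside): not to be touched.
- reject_tray: Shallow square open grey tray fixed to the bench, 110 x 110 mm outside, 14 mm high, walls and floor 4 mm thick. Origin at the centre of its underside, so the inner floor is 4 mm above it; x and y lie along its sides.
- beam_mid (a point): The middle of the light gauge's beam, half-way between its two lenses and 55 mm above the bench; its x lies along the beam, z up. The lens faces are 80 mm apart (40 mm either side along x); the lens barrels are 26 mm across.
- gauge: Light gauge, a grey fork fixed to the bench: base plate 170 mm (its x, along the beam) x 70 mm, 10 mm thick; at each end a head 46 mm broad (y), from 49 to 79 mm off the middle along x, top 74 mm above the bench, with a lens barrel pointing inward. Open along y and above. Origin at the centre of its underside.
- board: Flat black board fixed to the bench on which the three cells stand, 205 x 75 mm, 10 mm thick, long side along its x. Origin at the centre of its underside.
- bearing: Loose ball bearing lying flat, 52 mm across, 12 mm high; leave alone. Origin at the centre of its underside.
- clamp_ring: Loose black ring lying flat, 68 mm across, 16 mm high; leave alone. Origin at the centre of its underside.
- gear: Loose small gear lying flat, 34 mm across, 14 mm high; leave alone. Origin at the centre of its underside.
Mind the look-alikes: they are no part of the job. There is more than one size of the reject_tray; the one meant has the size given above.

How it is judged:
By the outcome, as a careful person would: the job done as asked, in the order asked, and still so for the second after the job is handed in, while the arm keeps its last pose, push and grip.
It also fails if it takes over 56 s, if anything falls off the work surface, if the arm or the gripper's body presses on something with over 40 N, if the wrist force passes 120 N, or if a joint passes its speed limit or range.

## Working session

There is one attempt and no reset: what is moved stays moved. The work goes in short steps, Python scripts to look and compute and a tool call to move; the robot and the scene stay as the last step left them, time stands still between calls to the robot, and variables do not carry over. Pictures are saved under pics/ and viewed, about 8 in all and at most 12, crops included, and the job is handed in when it is done.

Besides the shell and the picture viewer there is one more tool, called after "Call:" as name(argument=value, ...), one argument or row to a line, values as JSON. play_rows: Moves the arm, as the interface text tells. Its arguments: {"type":"object","properties":{"steps":{"type":"array"},"force":{"type":"number"}},"required":["steps"]}

```bash
mkdir -p pics; ls; python3 - <<'E'
from station import ctrl
import cv2, numpy as np, pickle
o=ctrl.get_obs(); print({k:np.round(v,3).tolist() for k,v in o.items()}, ctrl.grip_depth)
d={}
for n in ("scene","side","wrist"):
    c=ctrl.camera(n); d[n]=c; cv2.imwrite(f"pics/{n}0.png",c["frame"])
    T=np.array(c["world_to_cam"]); print(n,c["fovy"],c["cx"],c["cy"],np.round(c["D"],3), "pos",np.round(-T[:3,:3].T@T[:3,3],3))
pickle.dump(d,open("c0.pkl","wb"))
E
```

```text
pics
{'time_s': 0.0, 'qpos': [-1.281, 0.3, 1.522, 0.0, 1.321, -0.067], 'joint_vel': [-0.0, 0.0, -0.0, 0.0, -0.001, -0.0], 'tau': [0.002, -53.18, -35.273, 0.071, 0.024, -0.0], 'ee_pos': [0.192, -0.515, 0.205], 'eef_rot': [-3.142, 0.001, -1.214], 'force': [0.029, 0.293, -0.589], 'moment': [-0.025, -0.009, 0.007], 'grip_width': 0.094} 0.0188
scene 50.94162153406475 281.8845870426188 211.36837795089116 [-0.135  0.     0.     0.     0.   ] pos [-0.085  0.643  0.746]
side 50.6501880272923 275.68442689042485 213.4549014987174 [-0.11  0.    0.    0.    0.  ] pos [0.089 1.024 0.819]
wrist 58.430968549906204 278.3831322145471 211.79565132805482 [-0.032  0.     0.     0.     0.   ] pos [ 0.263 -0.487  0.385]
```

View pics/scene0.png

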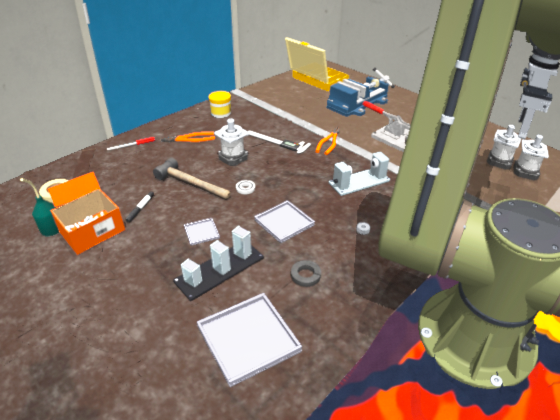

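View pics/side0.png

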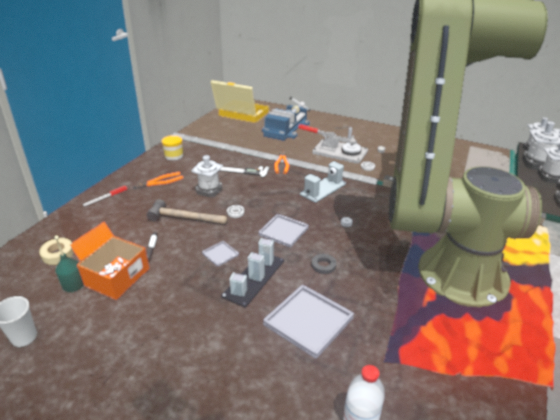

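The scene view shows the board at (220,270) with its three cells, and the short one looks like the left one at (191,272). There are three trays, at (201,231), (284,220) and (249,337), and the gauge is at (360,175). Next I'll cast rough rays.

```bash
cat > h.py <<'E'
import numpy as np, cv2, pickle
def K(c):
    f=210/np.tan(np.radians(c["fovy"])/2); return np.array([[f,0,c["cx"]],[0,f,c["cy"]],[0,0,1]])
def ray(c,px):
    px=np.array(px,float).reshape(-1,1,2)
    u=cv2.undistortPointsIter(px,K(c),np.array(c["D"],float),None,None,(3,50,1e-10)).reshape(-1,2)
    T=np.array(c["world_to_cam"]); R=T[:3,:3]
    return -R.T@T[:3,3], np.c_[u[:,0],-u[:,1],-np.ones(len(u))]@R
def plane(c,px,z):
    o,d=ray(c,px); return o+d*((z-o[2])/d[:,2])[:,None]
def proj(c,P):
    T=np.array(c["world_to_cam"]); P=np.atleast_2d(P)@T[:3,:3].T+T[:3,3]
    return cv2.projectPoints(P*[1,-1,-1],np.zeros(3),np.zeros(3),K(c),np.array(c["D"],float))[0].reshape(-1,2)
def snap(n,f):
    from station import ctrl
    c=ctrl.camera(n); pickle.dump(c,open(f+".pkl","wb")); cv2.imwrite(f"pics/{f}.png",c["frame"]); return c
E
python3 - <<'E'
from h import *
d=pickle.load(open("c0.pkl","rb")); s=d["scene"]; t=d["side"]
print("board",plane(s,[(176,279),(249,246),(263,257),(190,293)],.010).round(3).tolist())
print("midtray",plane(s,[(256,220),(290,202),(313,221),(281,239)],.014).round(3).tolist())
print("bigtray",plane(s,[(198,327),(262,295),(300,346),(233,380)],.014).round(3).tolist())
print("small",plane(s,[(184,226),(210,219),(219,238),(190,243)],.01).round(3).tolist())
print("gauge base",plane(s,[(330,181),(389,179),(337,193)],.010).round(3).tolist())
print("ring",plane(s,[(306,272),(245,187),(363,228)],.01).round(3).tolist())
print("side mid",plane(t,[(260,231),(283,216),(308,229),(285,244)],.014).round(3).tolist())
f=s["frame"][150:310,160:420]; cv2.imwrite("pics/crop_s.png",cv2.resize(f,None,fx=3,fy=3,interpolation=cv2.INTER_CUBIC))
E
```

```text
board [[0.548, 0.356, 0.01], [0.516, 0.168, 0.01], [0.466, 0.169, 0.01], [0.493, 0.357, 0.01]]
midtray [[0.573, 0.096, 0.014], [0.566, -0.019, 0.014], [0.47, -0.007, 0.014], [0.478, 0.099, 0.014]]
bigtray [[0.406, 0.398, 0.014], [0.38, 0.249, 0.014], [0.235, 0.281, 0.014], [0.268, 0.421, 0.014]]
small [[0.685, 0.241, 0.01], [0.662, 0.176, 0.01], [0.588, 0.203, 0.01], [0.623, 0.266, 0.01]]
gauge base [[0.56, -0.175, 0.01], [0.448, -0.309, 0.01], [0.508, -0.146, 0.01]]
ring [[0.363, 0.13, 0.01], [0.706, 0.021, 0.01], [0.367, -0.082, 0.01]]
side mid [[0.586, 0.086, 0.014], [0.557, -0.015, 0.014], [0.46, 0.013, 0.014], [0.493, 0.11, 0.014]]
```

View pics/crop_s.png

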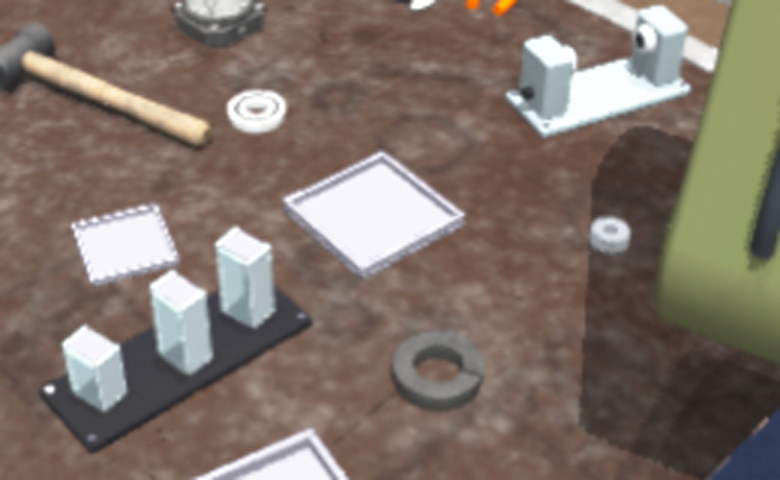

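Only the middle tray measures about 105–110 mm, so it is the reject tray; the others are about 150 mm and 70 mm. I'll take wrist views over the gauge, tray and board next.

```bash
cat >> h.py <<'E'
from scipy.spatial.transform import Rotation as Ro
def go(p,yaw):
    "shift (cm) and turn (rad), in the tool axes, to TCP p pointing down with yaw (deg)"
    from station import ctrl
    o=ctrl.get_obs(); R=Ro.from_euler("xyz",o["eef_rot"]); Rt=Ro.from_euler("xyz",[np.pi,0,np.radians(yaw)])
    s=R.inv().apply(np.array(p)-o["ee_pos"])*100; r=(R.inv()*Rt).as_rotvec()
    print("t",round(o["time_s"],2),"tcp",np.round(o["ee_pos"],4),"yaw",np.degrees(o["eef_rot"]).round(2),"w",round(o["grip_width"],4),"F",np.round(o["force"],1))
    print("move",s.round(2),r.round(4),"rows",max(np.linalg.norm(s)/4.17,np.degrees(np.linalg.norm(r))/7.16).round(1))
E
python3 -c "
from h import *
go([.451,-.283,.26],-40)"
```

```text
t 0.15 tcp [ 0.192  -0.5152  0.205 ] yaw [-1.800e+02  5.000e-02 -6.956e+01] w 0.0939 F [-0.1 -0.3  0.1]
move [-12.71 -32.38  -5.48] [-3.000e-04  8.000e-04 -5.158e-01] rows 8.4
```

Call:
play_rows(
  steps=[
    [[0,0,-5.5,0,0,0,0.65],[-12.7,-32.4,-5.5,0,0,-0.516,0.65],[-12.7,-32.4,-5.5,0,0,-0.516,0.65],[-12.7,-32.4,-5.5,0,0,-0.516,0.65],[-12.7,-32.4,-5.5,0,0,-0.516,0.65],[-12.7,-32.4,-5.5,0,0,-0.516,0.65],[-12.7,-32.4,-5.5,0,0,-0.516,0.65],[-12.7,-32.4,-5.5,0,0,-0.516,0.65],[-12.7,-32.4,-5.5,0,0,-0.516,0.65],[-12.7,-32.4,-5.5,0,0,-0.516,0.65],[-12.7,-32.4,-5.5,0,0,-0.516,0.65],[-12.7,-32.4,-5.5,0,0,-0.516,0.65],[-12.7,-32.4,-5.5,0,0,-0.516,0.65],[-12.7,-32.4,-5.5,0,0,-0.516,0.65]],
  ],
)

```text
time_s: 1.32
ee_pos: [0.4504, -0.284, 0.2601]
eef_rot: [-3.141, 0.001, -0.7]
force: [-0.7, 0.4, -1.1]
grip_width: 0.0609
```

```bash
python3 -c "
from h import *
c=snap('wrist','w_gauge'); T=c['world_to_cam']; print((-T[:3,:3].T@T[:3,3]).round(3))
go([.40,.10,.28],-40)"
```

```text
[ 0.499 -0.224  0.44 ]
t 1.37 tcp [ 0.4505 -0.284   0.2601] yaw [-1.7998e+02  4.0000e-02 -4.0090e+01] w 0.0612 F [ 0.8 -0.2  0.4]
move [-28.59 -26.13  -1.95] [-0.0004  0.0008 -0.0016] rows 9.3
```

View pics/w_gauge.png

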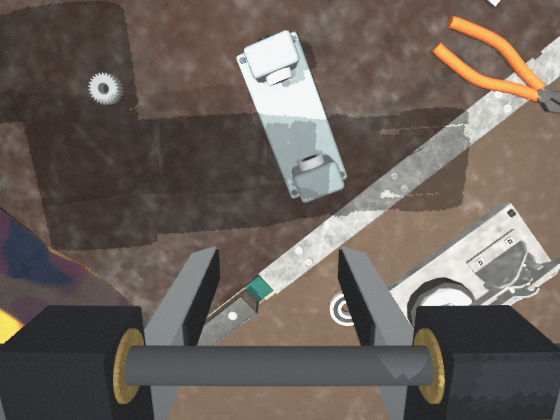

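The gauge runs from the head at (272,55) to the head at (318,182), with the base edges clearly visible. Now a wrist view that takes in both the tray and the board.

```bash
python3 -c "
from h import *
go([.44,.15,.28],-90)"
```

```text
t 1.37 tcp [ 0.4505 -0.284   0.2601] yaw [-1.7998e+02  4.0000e-02 -4.0090e+01] w 0.0612 F [ 0.8 -0.2  0.4]
move [-28.75 -32.53  -1.95] [-0.      0.0009  0.8711] rows 10.4
```

Call:
play_rows(
  steps=[
    [[-28.75,-32.5,-2,0,0,0.871,0.65],[-28.75,-32.5,-2,0,0,0.871,0.65],[-28.75,-32.5,-2,0,0,0.871,0.65],[-28.75,-32.5,-2,0,0,0.871,0.65],[-28.75,-32.5,-2,0,0,0.871,0.65],[-28.75,-32.5,-2,0,0,0.871,0.65],[-28.75,-32.5,-2,0,0,0.871,0.65],[-28.75,-32.5,-2,0,0,0.871,0.65],[-28.75,-32.5,-2,0,0,0.871,0.65],[-28.75,-32.5,-2,0,0,0.871,0.65],[-28.75,-32.5,-2,0,0,0.871,0.65],[-28.75,-32.5,-2,0,0,0.871,0.65],[-28.75,-32.5,-2,0,0,0.871,0.65],[-28.75,-32.5,-2,0,0,0.871,0.65],[-28.75,-32.5,-2,0,0,0.871,0.65]],
  ],
)

```text
time_s: 2.62
ee_pos: [0.4401, 0.1482, 0.2805]
eef_rot: [3.141, 0.001, -1.573]
force: [-0.2, -0.2, -0.1]
grip_width: 0.0612
```

```bash
python3 -c "
from h import *
c=snap('wrist','w_board'); T=c['world_to_cam']; print((-T[:3,:3].T@T[:3,3]).round(3))
go([.44,.15,.28],-90)
print(proj(c,[[.52,.043,.014],[.505,.262,.01]]))"
```

```text
[0.516 0.149 0.461]
t 2.67 tcp [0.4401 0.1482 0.2805] yaw [ 1.7998e+02  4.0000e-02 -9.0130e+01] w 0.061 F [ 0.1  0.6 -0.3]
move [-0.18  0.01  0.05] [ 0.0003  0.0006 -0.0022] rows 0.0
[[370.9151173  105.82474533]
 [182.20217612 119.70055588]]
```

View pics/w_board.png

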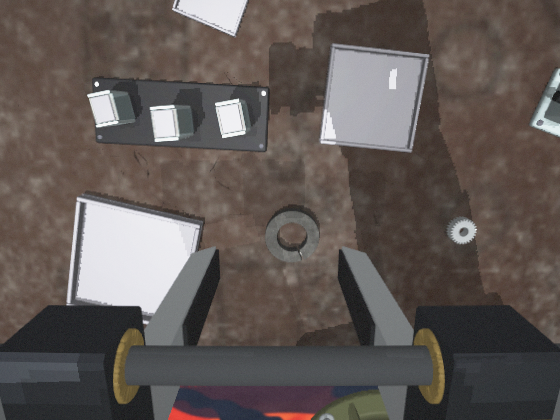

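The board is in view with its corners near (97,78), (269,88), (266,151) and (98,140). The cell tops are at (103,108), (166,124) and (233,118), each with a different yaw, and the tray spans (333,45)–(412,151). A crop will let me pick the top outlines.

```bash
python3 - <<'E'
from h import *
c=pickle.load(open("w_board.pkl","rb")); f=c["frame"]
cv2.imwrite("pics/crop_w.png",cv2.resize(f[70:160,80:280],None,fx=4,fy=4,interpolation=cv2.INTER_CUBIC))
g=cv2.cvtColor(f,cv2.COLOR_BGR2GRAY)
m=(g>205).astype(np.uint8); 
for k in cv2.findContours(m,cv2.RETR_EXTERNAL,cv2.CHAIN_APPROX_NONE)[0]:
    x,y,w,h=cv2.boundingRect(k)
    if cv2.contourArea(k)>100 and 80<x<260 and 70<y<160: print(cv2.contourArea(k),cv2.minAreaRect(k))
E
```

```text
589.0 ((164.89231872558594, 125.13847351074219), (31.50482177734375, 24.0627384185791), 82.87498474121094)
775.5 ((230.21153259277344, 118.05769348144531), (35.88924789428711, 25.102861404418945), 78.69007110595703)
488.5 ((103.15296173095703, 110.5899658203125), (30.47397232055664, 21.58274269104004), 75.46554565429688)
```

View pics/crop_w.png

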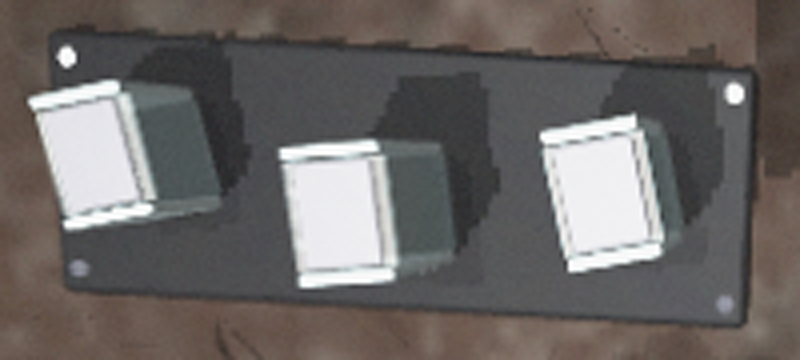

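```bash
python3 - <<'E'
from h import *
c=pickle.load(open("w_board.pkl","rb"))
tr=lambda p:(np.array(p,float)+.5)/4-.5+[80,70]
cells={"L":([(30,98),(122,80),(155,207),(66,228)],.06),"M":([(279,152),(378,140),(396,275),(300,287)],.08),"R":([(541,133),(634,115),(662,250),(570,270)],.08)}
for n,(p,_) in cells.items():
  for z in (.06,.08):
    q=plane(c,tr(p),z)[:,:2]; e=np.roll(q,-1,0)-q
    y=(q[0]+q[1]-q[2]-q[3]); print(n,z,"ctr",q.mean(0).round(4),"edges mm",(np.linalg.norm(e,axis=1)*1e3).round(1),"ang24",np.degrees(np.arctan2(e[[0,2],1],e[[0,2],0])).round(1),"ang34",np.degrees(np.arctan2(e[[1,3],1],e[[1,3],0])).round(1))
B=plane(c,tr([(52,32),(753,70),(743,325),(66,290)]),.01); print("board",B.mean(0).round(4),np.linalg.norm(np.roll(B,-1,0)-B,axis=1).round(4))
Tq=plane(c,[(333,45),(428,55),(411,151),(321,143)],.014); e=np.roll(Tq,-1,0)-Tq
print("tray",Tq.mean(0).round(4),np.linalg.norm(e,axis=1).round(4),np.degrees(np.arctan2(e[:,1],e[:,0])).round(1))
g=pickle.load(open("w_gauge.pkl","rb"))["frame"]
cv2.imwrite("pics/crop_g.png",cv2.resize(g[20:210,225:360],None,fx=3,fy=3,interpolation=cv2.INTER_CUBIC))
E
```

```text
L 0.06 ctr [0.5187 0.3315] edges mm [24.9 32.3 24.8 33.3] ang24 [-80.4 102. ] ang34 [-170.9    9.3]
L 0.08 ctr [0.5186 0.3224] edges mm [23.6 30.7 23.6 31.7] ang24 [-80.4 102. ] ang34 [-170.9    9.3]
M 0.06 ctr [0.5029 0.2686] edges mm [26.1 34.4 25.9 34.6] ang24 [-83.9  96.6] ang34 [-176.2    4.2]
M 0.08 ctr [0.5035 0.2627] edges mm [24.8 32.7 24.6 32.9] ang24 [-83.9  96.6] ang34 [-176.2    4.2]
R 0.06 ctr [0.5079 0.1995] edges mm [24.4 34.6 24.8 35.3] ang24 [-79.8 101.7] ang34 [-169.5    9.9]
R 0.08 ctr [0.5083 0.197 ] edges mm [23.2 32.9 23.6 33.5] ang24 [-79.8 101.7] ang34 [-169.5    9.9]
board [0.5105 0.2639 0.01  ] [0.2013 0.0727 0.2025 0.0734]
tray [0.5266 0.0406 0.014 ] [0.1072 0.1074 0.1076 0.108 ] [-95.3 174.5  85.   -5.7]
```

View pics/crop_g.png

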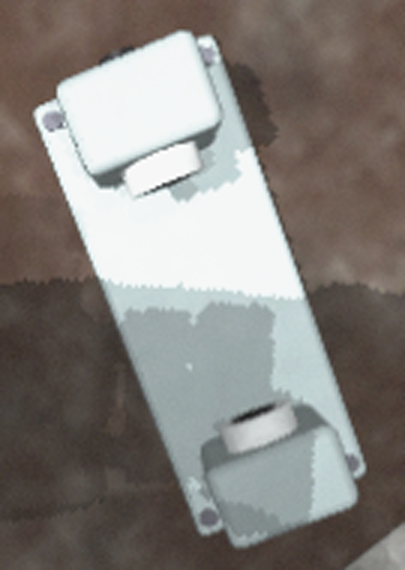

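```bash
python3 - <<'E'
from h import *
c=pickle.load(open("w_gauge.pkl","rb")); b=pickle.load(open("w_board.pkl","rb")); d=pickle.load(open("c0.pkl","rb"))
tr=lambda p:(np.array(p,float)+.5)/3-.5+[225,20]
q=plane(c,tr([(36,106),(217,36),(367,470),(198,537)]),.01)[:,:2]; e=np.roll(q,-1,0)-q
print("gauge",q.mean(0).round(4),(np.linalg.norm(e,axis=1)*1e3).round(1),np.degrees(np.arctan2(e[:,1],e[:,0])).round(1))
for n,p in (("headtop1",[(58,92),(186,31),(220,114),(97,170)]),("headtop2",[(205,478),(330,418),(357,490),(238,547)])):
    h=plane(c,tr(p),.074)[:,:2]; e=np.roll(h,-1,0)-h; print(n,h.mean(0).round(4),(np.linalg.norm(e,axis=1)*1e3).round(1))
lf=plane(c,tr([(127,196),(203,166),(217,425),(289,398)]),.055)[:,:2]; print("lens",lf[:2].mean(0).round(4),lf[2:].mean(0).round(4), "gap",np.linalg.norm(lf[:2].mean(0)-lf[2:].mean(0)).round(4),"mid",lf.mean(0).round(4))
# TCP seen in wrist cam
for k in (c,b): 
    from station import ctrl
print("tcp in wrist",proj(b,[ctrl.get_obs()["ee_pos"]]))
# cross-check cell tops: project wrist results in scene and side
P=np.array([[.5187,.3315,.06],[.5035,.2627,.08],[.5083,.197,.08],[.5266,.0406,.014],[.5105,.2639,.01],[*q.mean(0),.01]])
for n in("scene","side"): print(n,proj(d[n],P).round(1).tolist())
f=d["scene"]["frame"][220:300,170:270]; g=d["side"]["frame"][205:305,215:295]
a=cv2.resize(f,None,fx=4,fy=4,interpolation=cv2.INTER_CUBIC); g=cv2.resize(g,None,fx=4,fy=4,interpolation=cv2.INTER_CUBIC)
o=np.zeros((400,720,3),np.uint8); o[:320,:400]=a; o[:400,400:]=g; cv2.imwrite("pics/crop_sc.png",o)
E
```

```text
gauge [ 0.5059 -0.2428] [ 68.5 166.   70.3 169. ] [ -20.4 -109.   162.1   70.4]
headtop1 [ 0.5261 -0.1822] [42.4 25.7 41.  25.3]
headtop2 [ 0.4856 -0.3021] [45.  25.7 43.6 26. ]
lens [ 0.518  -0.2036] [ 0.4928 -0.2801] gap 0.0806 mid [ 0.5054 -0.2419]
tcp in wrist [[280.93558296 261.96808905]]
scene [[189.6, 264.9], [218.5, 246.5], [240.3, 231.5], [284.2, 218.9], [218.9, 267.3], [359.3, 179.6]]
side [[238.4, 277.0], [256.5, 256.4], [266.4, 241.5], [284.3, 228.0], [254.5, 276.1], [323.7, 186.9]]
```

View pics/crop_sc.png

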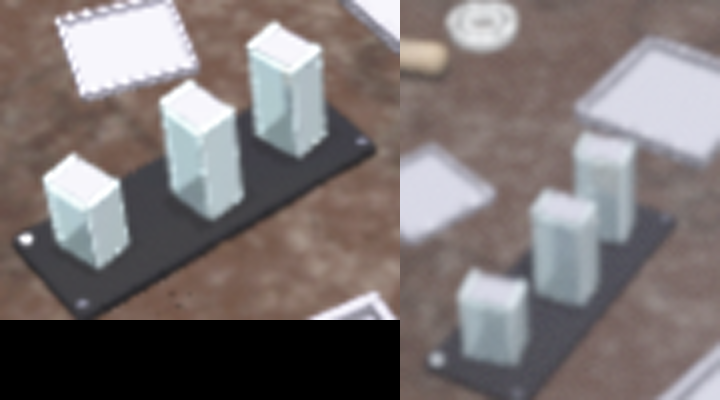

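Scene and side agree with the wrist view: the predicted cell tops fall within about 0.7 px of the visible tops. The +y cell is the short one. The gauge middle comes out the same from base, heads and lenses, at about (0.5057, −0.2423) with the beam at about 71°. On to the pregrasp over the short cell.

```bash
python3 -c "
from h import *
go([.5187,.3315,.145],10)"
```

```text
t 2.67 tcp [0.4401 0.1482 0.2805] yaw [ 1.7998e+02  4.0000e-02 -9.0130e+01] w 0.061 F [ 0.1  0.6 -0.3]
move [-18.34  -7.83  13.56] [-3.0000e-04  8.0000e-04 -1.7475e+00] rows 14.0
```

Call:
play_rows(
  steps=[
    [[-9,-4,4,0,0,-0.8,0.65],[-18.3,-7.8,6,0,0,-1.747,0.65],[-18.3,-7.8,6,0,0,-1.747,0.65],[-18.3,-7.8,6,0,0,-1.747,0.65],[-18.3,-7.8,6,0,0,-1.747,0.65],[-18.3,-7.8,6,0,0,-1.747,0.65],[-18.3,-7.8,6,0,0,-1.747,0.65],[-18.3,-7.8,6,0,0,-1.747,0.65],[-18.3,-7.8,6,0,0,-1.747,0.65],[-18.3,-7.8,6,0,0,-1.747,0.65],[-18.3,-7.8,6,0,0,-1.747,0.65],[-18.3,-7.8,6,0,0,-1.747,0.65],[-18.3,-7.8,6,0,0,-1.747,0.65],[-18.3,-7.8,6,0,0,-1.747,0.65],[-18.3,-7.8,13.5,0,0,-1.747,0.65],[-18.3,-7.8,13.5,0,0,-1.747,0.65],[-18.3,-7.8,13.5,0,0,-1.747,0.65],[-18.3,-7.8,13.5,0,0,-1.747,0.65]],
  ],
)

```text
time_s: 4.17
ee_pos: [0.5187, 0.3297, 0.1452]
eef_rot: [3.141, 0.003, 0.172]
force: [-0.0, -0.1, 1.8]
grip_width: 0.0611
```

```bash
python3 -c "
from h import *
c=snap('wrist','w_short')
go([.5187,.3315,.026],10)
print(proj(c,[[.5187,.3315,.06],[.5187,.3315,.145]]))"
```

```text
t 4.22 tcp [0.5194 0.3304 0.1472] yaw [-1.7995e+02 -4.0000e-02  9.8900e+00] w 0.061 F [-1.2 -0.4  0.9]
move [-0.06 -0.11 12.12] [-0.0009 -0.0007 -0.002 ] rows 2.9
[[279.65733264 216.49837588]
 [279.74737647 261.89850713]]
```

View pics/w_short.png

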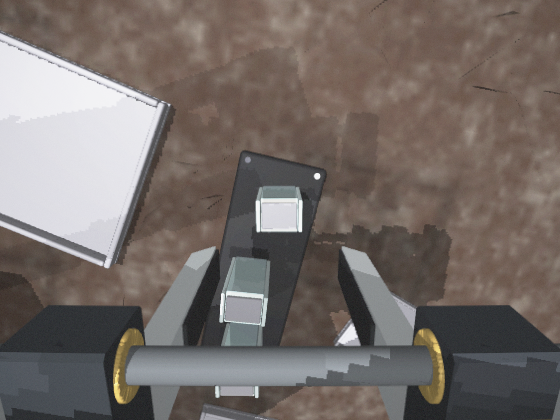

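The short cell's top is centred at about (279,216), against a prediction of (279.7,216.5), and it is square to the jaws. I'll descend and grip.

Call:
play_rows(
  steps=[
    [[0,-0.1,4,0,0,0,0.65],[0,-0.1,8,0,0,0,0.65],[0,-0.1,10.5,0,0,0,0.65],[0,-0.1,12.1,0,0,0,0.65],[0,-0.1,12.1,0,0,0,0.65],[0,-0.1,12.1,0,0,0,0.65],[0,-0.1,12.1,0,0,0,0.45],[0,-0.1,12.1,0,0,0,0.42],[0,-0.1,12.1,0,0,0,0.4],[0,-0.1,12.1,0,0,0,0.38],[0,-0.1,12.1,0,0,0,0.36],[0,-0.1,12.1,0,0,0,0.34],[0,-0.1,12.1,0,0,0,0.3],[0,-0.1,12.1,0,0,0,0.2],[0,-0.1,12.1,0,0,0,0.1],[0,-0.1,12.1,0,0,0,0.1]],
  ],
  force=15,
)

```text
time_s: 5.55
ee_pos: [0.5194, 0.3317, 0.0267]
eef_rot: [-3.14, -0.001, 0.173]
force: [-1.8, -1.5, 5.7]
grip_width: 0.0342
```

```bash
python3 -c "
from h import *
go([.5187,.3315,.13],10)"
```

```text
t 5.55 tcp [0.5194 0.3317 0.0267] yaw [-1.7994e+02 -6.0000e-02  9.8900e+00] w 0.0342 F [-1.8 -1.5  5.7]
move [ -0.06  -0.   -10.33] [-0.0011 -0.001  -0.0019] rows 2.5
```

Call:
play_rows(
  steps=[
    [[0,0,-1,0,0,0,0.1],[0,0,-4,0,0,0,0.1],[0,0,-8,0,0,0,0.1],[0,0,-12,0,0,0,0.1],[0,0,-12,0,0,0,0.1],[0,0,-12,0,0,0,0.1]],
  ],
)

```text
time_s: 6.05
ee_pos: [0.5201, 0.332, 0.1495]
eef_rot: [-3.139, -0.005, 0.173]
force: [-0.4, -0.6, -1.5]
grip_width: 0.0338
```

```bash
python3 -c "
from h import *
go([.527,.0406,.147],-5.5)"
```

```text
t 6.05 tcp [0.5201 0.332  0.1495] yaw [-179.85   -0.31    9.89] w 0.0338 F [-0.4 -0.6 -1.5]
move [-4.33 28.82  0.15] [-0.0034 -0.005   0.2687] rows 7.0
```

Call:
play_rows(
  steps=[
    [[-0.2,1.5,0,0,0,0.015,0.1],[-0.6,4,0,0,0,0.04,0.1],[-1.1,7.2,0,0,0,0.07,0.1],[-1.6,10.8,0,0,0,0.1,0.1],[-2.2,14.4,0,0,0,0.134,0.1],[-2.7,18,0,0,0,0.167,0.1],[-3.2,21.6,0,0,0,0.2,0.1],[-3.7,24.8,0,0,0,0.23,0.1],[-4.1,27.3,0,0,0,0.255,0.1],[-4.3,28.8,0,0,0,0.269,0.1],[-4.3,28.8,0,0,0,0.269,0.1],[-4.3,28.8,0,0,0,0.269,0.1],[-4.3,28.8,0,0,0,0.269,0.1]],
  ],
)

```text
time_s: 7.13
ee_pos: [0.5267, 0.0412, 0.1477]
eef_rot: [-3.138, -0.003, -0.096]
force: [0.4, 0.4, -1.3]
grip_width: 0.0341
```

```bash
python3 -c "
from h import *
c=snap('scene','s1')
go([.527,.0406,.0215],-5.5)"
```

```text
t 7.18 tcp [0.5268 0.0415 0.1479] yaw [-179.77   -0.2    -5.47] w 0.034 F [-0.1 -0.4 -1.5]
move [-0.02  0.14 12.64] [-0.0039 -0.0035  0.0005] rows 3.0
```

Call:
play_rows(
  steps=[
    [[0,0.1,3,-0.004,-0.003,0,0.1],[0,0.1,6.5,-0.004,-0.003,0,0.1],[0,0.1,9.5,-0.004,-0.003,0,0.1],[0,0.1,11.5,-0.004,-0.003,0,0.1],[0,0.1,12,-0.004,-0.003,0,0.1],[0,0.1,12.3,-0.004,-0.003,0,0.1],[0,0.1,12.5,-0.004,-0.003,0,0.1],[0,0.1,12.6,-0.004,-0.003,0,0.1],[0,0.1,12.65,-0.004,-0.003,0,0.1],[0,0.1,12.65,-0.004,-0.003,0,0.1]],
  ],
)

```text
time_s: 8.02
ee_pos: [0.5277, 0.0411, 0.0223]
eef_rot: [-3.141, -0.002, -0.095]
force: [-0.1, -0.1, -1.3]
grip_width: 0.0339
```

```bash
python3 -c "
from h import *
go([.527,.0406,.0207],-5.5)"
```

```text
t 8.02 tcp [0.5277 0.0411 0.0223] yaw [-1.7999e+02 -1.1000e-01 -5.4600e+00] w 0.0339 F [-0.1 -0.1 -1.3]
move [-0.06  0.05  0.16] [-0.0001 -0.002   0.0006] rows 0.0
```

Call:
play_rows(
  steps=[
    [[0,0,0.05,0,0,0,0.1],[0,0,0.1,0,0,0,0.1],[0,0,0.15,0,0,0,0.1],[0,0,0.2,0,0,0,0.1],[0,0,0.2,0,0,0,0.1],[0,0,0.2,0,0,0,0.1]],
  ],
)

```text
time_s: 8.52
ee_pos: [0.5278, 0.041, 0.0207]
eef_rot: [-3.141, -0.002, -0.095]
force: [-1.2, -0.1, 5.5]
grip_width: 0.0343
```

It is in contact with the tray floor: Fz went from −1.3 to 5.5 N at the expected height. I'll release gently and rise.

Call:
play_rows(
  steps=[
    [[0,0,0,0,0,0,0.4],[0,0,0,0,0,0,0.45],[0,0,0,0,0,0,0.55],[0,0,0,0,0,0,0.65],[0,0,0,0,0,0,0.65],[0,0,0,0,0,0,0.65],[0,0,-2,0,0,0,0.65],[0,0,-6,0,0,0,0.65],[0,0,-10,0,0,0,0.65],[0,0,-13,0,0,0,0.65],[0,0,-13,0,0,0,0.65],[0,0,-13,0,0,0,0.65]],
  ],
)

```text
time_s: 9.52
ee_pos: [0.5281, 0.0411, 0.152]
eef_rot: [-3.141, -0.005, -0.095]
force: [0.8, 0.5, -0.2]
grip_width: 0.0605
```

```bash
python3 -c "
from h import *
c=snap('wrist','w_tray')
print(proj(c,[[.5278,.041,.054]]))
go([.5083,.197,.165],10)"
```

```text
[[278.22883344 214.11340732]]
t 9.57 tcp [0.5273 0.041  0.1504] yaw [-1.7999e+02 -1.3000e-01 -5.4600e+00] w 0.0615 F [ 0.2 -0.4 -0.1]
move [ -3.38 -15.34  -1.47] [ 2.000e-04 -2.200e-03 -2.699e-01] rows 3.8
```

View pics/w_tray.png

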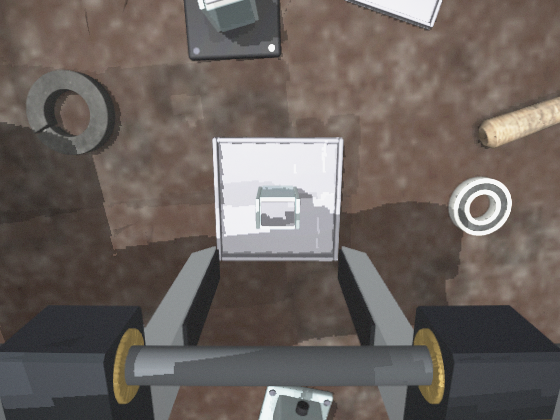

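The short cell stands upright in the middle of the 110 mm tray, with its top at (278,213) where it was predicted to be. That's 10 pictures viewed. Next is the -y full-height cell.

Call:
play_rows(
  steps=[
    [[-0.5,-2.3,-1,0,0,-0.05,0.65],[-1.4,-6,-1.5,0,0,-0.12,0.65],[-2.3,-10,-1.5,0,0,-0.2,0.65],[-3.1,-13.5,-1.5,0,0,-0.25,0.65],[-3.4,-15.3,-1.5,0,-0.002,-0.274,0.65],[-3.4,-15.3,-1.5,0,-0.002,-0.274,0.65],[-3.4,-15.3,-1.5,0,-0.002,-0.274,0.65],[-3.4,-15.3,-1.5,0,-0.002,-0.274,0.65]],
  ],
)

```text
time_s: 10.23
ee_pos: [0.5078, 0.1957, 0.1642]
eef_rot: [3.141, 0.002, 0.178]
force: [0.7, -0.1, -0.4]
grip_width: 0.0615
```

```bash
python3 - <<'E'
from h import *
c=snap('wrist','w_R')
print(proj(c,[[.5083,.197,.08]]))
go([.5083,.197,.031],10.4)
f=c["frame"]; cv2.imwrite("pics/crop_R.png",cv2.resize(f[150:270,210:350],None,fx=5,fy=5,interpolation=cv2.INTER_CUBIC))
E
```

```text
[[280.03698401 217.54331251]]
t 10.28 tcp [0.508  0.1955 0.1645] yaw [1.7997e+02 6.0000e-02 1.0140e+01] w 0.0611 F [ 0.3 -0.1  0.1]
move [ 0.07 -0.15 13.35] [ 0.0005  0.001  -0.0045] rows 3.2
```

View pics/crop_R.png

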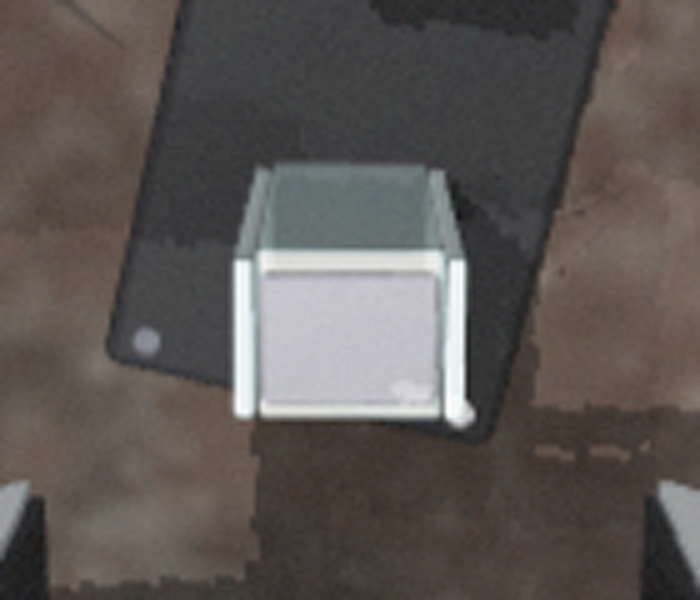

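The cell top is centred at (279.8,217.2), against a prediction of (280.0,217.5), and it is square to the jaws. I'll descend and grip.

Call:
play_rows(
  steps=[
    [[0,-0.1,3,0,0,0,0.65],[0.05,-0.15,6.5,0,0,0,0.65],[0.05,-0.15,10,0,0,0,0.65],[0.05,-0.15,12.4,0,0,0,0.65],[0.05,-0.15,13.3,0,0,0,0.65],[0.05,-0.15,13.3,0,0,0,0.65],[0.05,-0.15,13.3,0,0,0,0.65],[0.05,-0.15,13.3,0,0,0,0.42],[0.05,-0.15,13.3,0,0,0,0.4],[0.05,-0.15,13.3,0,0,0,0.38],[0.05,-0.15,13.3,0,0,0,0.36],[0.05,-0.15,13.3,0,0,0,0.34],[0.05,-0.15,13.3,0,0,0,0.3],[0.05,-0.15,13.3,0,0,0,0.2],[0.05,-0.15,13.3,0,0,0,0.1],[0.05,-0.15,13.3,0,0,0,0.1]],
  ],
  force=15,
)

```text
time_s: 11.62
ee_pos: [0.5084, 0.197, 0.0321]
eef_rot: [3.141, 0.0, 0.177]
force: [-1.1, -0.4, 7.4]
grip_width: 0.0345
```

```bash
python3 -c "
from h import *
go([.5083,.197,.031],10.4)"
```

```text
t 11.62 tcp [0.5084 0.197  0.0321] yaw [1.7997e+02 2.0000e-02 1.0140e+01] w 0.0345 F [-1.1 -0.4  7.4]
move [-0.01  0.    0.11] [ 0.0005  0.0003 -0.0045] rows 0.0
```

Call:
play_rows(
  steps=[
    [[0,0,-1,0,0,0,0.1],[0,0,-3.5,0,0,0,0.1],[0,0,-7,0,0,0,0.1],[0,0,-10.5,0,0,0,0.1],[0,0,-13,0,0,0,0.1],[0,0,-14,0,0,0,0.1],[0,0,-14,0,0,0,0.1],[0,0,-14,0,0,0,0.1]],
  ],
)

```text
time_s: 12.28
ee_pos: [0.508, 0.197, 0.1712]
eef_rot: [3.141, 0.001, 0.177]
force: [-0.3, -0.2, -2.3]
grip_width: 0.0334
```

```bash
python3 -c "
from h import *
go([.5057,-.2423,.17],-18.9)"
```

```text
t 12.28 tcp [0.508  0.197  0.1712] yaw [1.7996e+02 7.0000e-02 1.0150e+01] w 0.0334 F [-0.3 -0.2 -2.3]
move [-7.96 43.2   0.15] [0.0009 0.001  0.5069] rows 10.5
```

Call:
play_rows(
  steps=[
    [[-0.2,1,0,0,0,0.01,0.1],[-0.6,3.2,0,0,0,0.035,0.1],[-1.2,6.3,0,0,0,0.07,0.1],[-1.8,9.8,0,0,0,0.115,0.1],[-2.5,13.4,0,0,0,0.157,0.1],[-3.1,17,0,0,0,0.2,0.1],[-3.8,20.6,0,0,0,0.242,0.1],[-4.5,24.2,0,0,0,0.284,0.1],[-5.1,27.8,0,0,0,0.326,0.1],[-5.8,31.4,0,0,0,0.368,0.1],[-6.5,35,0,0,0,0.41,0.1],[-7.1,38.3,0,0,0,0.45,0.1],[-7.6,41,0,0,0,0.48,0.1],[-7.9,42.6,0,0,0,0.5,0.1],[-8,43.2,0,0.001,0.001,0.507,0.1],[-8,43.2,0,0.001,0.001,0.507,0.1],[-8,43.2,0,0.001,0.001,0.507,0.1],[-8,43.2,0,0.001,0.001,0.507,0.1]],
  ],
)

```text
time_s: 13.78
ee_pos: [0.5052, -0.2413, 0.171]
eef_rot: [-3.141, 0.001, -0.329]
force: [0.3, -0.5, -1.0]
grip_width: 0.0338
```

```bash
python3 - <<'E'
from h import *
go([.5057,-.2423,.042],-18.9)
s=snap('scene','s2'); t=snap('side','t2'); w=snap('wrist','w2')
# numeric check of gauge+cell; tile
a=cv2.resize(s["frame"][90:215,310:420],None,fx=3,fy=3,interpolation=cv2.INTER_CUBIC)
E
```

```text
t 13.78 tcp [ 0.5052 -0.2413  0.171 ] yaw [-1.7998e+02  6.0000e-02 -1.8820e+01] w 0.0338 F [ 0.3 -0.5 -1. ]
move [ 0.09  0.09 12.9 ] [-0.0004  0.001   0.0013] rows 3.1
```

```bash
python3 - <<'E'
from h import *
d=pickle.load(open("c0.pkl","rb")); g=pickle.load(open("w_gauge.pkl","rb"))
a=np.radians(71.1); u=np.array([np.cos(a),np.sin(a)]); v=np.array([-u[1],u[0]]); m=np.array([.5057,-.2423])
P=np.array([[*(m+i*.085*u+j*.035*v),.01] for i,j in((1,1),(-1,1),(1,-1),(-1,-1))])
print(P.round(3).tolist())
print("scene",proj(d["scene"],P).round(1).tolist(),"read 328.8,182.2 341.8,194.2? 389.8,179.2")
print("wrist crop px",(((proj(g,P)-[225,20]+.5)*3)-.5).round(1).tolist(),"read 36,106 217,36 367,470 198,537")
# base colour mask in scene: edges of base
f=d["scene"]["frame"]; print(f[178:196:3,338].tolist())
E
```

```text
[[0.5, -0.151, 0.01], [0.445, -0.311, 0.01], [0.566, -0.173, 0.01], [0.511, -0.334, 0.01]]
scene [[340.3, 193.7], [390.2, 179.1], [327.8, 180.3], [376.5, 166.9]] read 328.8,182.2 341.8,194.2? 389.8,179.2
wrist crop px [[30.6, 105.7], [199.3, 537.2], [214.0, 29.0], [368.5, 473.4]] read 36,106 217,36 367,470 198,537
[[134, 130, 120], [119, 116, 104], [131, 127, 117], [196, 189, 172], [243, 240, 228], [102, 102, 105]]
```

The gauge model agrees with the scene view to about 1 mm. I'll lower the cell into the beam.

Call:
play_rows(
  steps=[
    [[0.05,0.1,0,0,0.001,0.001,0.1],[0.05,0.1,1.5,0,0.001,0.001,0.1],[0.05,0.1,4,0,0.001,0.001,0.1],[0.05,0.1,6.5,0,0.001,0.001,0.1],[0.05,0.1,9,0,0.001,0.001,0.1],[0.05,0.1,11,0,0.001,0.001,0.1],[0.05,0.1,12.3,0,0.001,0.001,0.1],[0.05,0.1,12.8,0,0.001,0.001,0.1],[0.05,0.1,12.9,0,0.001,0.001,0.1],[0.05,0.1,12.9,0,0.001,0.001,0.1],[0.05,0.1,12.9,0,0.001,0.001,0.1],[0.05,0.1,12.9,0,0.001,0.001,0.1]],
  ],
)

```text
time_s: 14.93
ee_pos: [0.5061, -0.2428, 0.0436]
eef_rot: [3.141, -0.003, -0.329]
force: [0.3, -0.1, -0.4]
grip_width: 0.0337
```

```bash
python3 - <<'E'
from h import *
go([.5057,-.2423,.042],-18.9)
s=snap('scene','s3'); t=snap('side','t3'); w=snap('wrist','w3')
def mk(c,P,x,y,W,H,k):
    im=cv2.resize(c["frame"][y:y+H,x:x+W],None,fx=k,fy=k,interpolation=cv2.INTER_CUBIC)
    for q in proj(c,P): 
        q=((q-[x,y]+.5)*k-.5).round().astype(int); cv2.circle(im,tuple(map(int,q)),2,(0,0,255),-1)
    return im
a=np.radians(71.1); u=np.array([np.cos(a),np.sin(a)]); v=np.array([-u[1],u[0]]); m=np.array([.5057,-.2423])
top=[[*(m+i*.012*u+j*.017*v),.09] for i in(1,-1) for j in(1,-1)]
heads=[[*(m+i*u+j*.023*v),.074] for i in(.049,.079,-.049,-.079) for j in(1,-1)]
P=np.array(top+heads); o=np.zeros((600,800,3),np.uint8)
A=mk(w,P,190,90,200,240,2.5); B=mk(s,P,320,130,80,70,3.75); C=mk(t,P,290,145,70,70,4)
o[:600,:500]=A; o[:262,500:800]=B[:262]; o[300:580,510:790]=C; cv2.imwrite("pics/fin.png",o)
E
```

```text
t 14.93 tcp [ 0.5061 -0.2428  0.0436] yaw [ 1.7999e+02 -1.5000e-01 -1.8880e+01] w 0.0337 F [ 0.3 -0.1 -0.4]
move [-0.06 -0.03  0.16] [ 0.0002 -0.0026  0.0004] rows 0.0
```

View pics/fin.png

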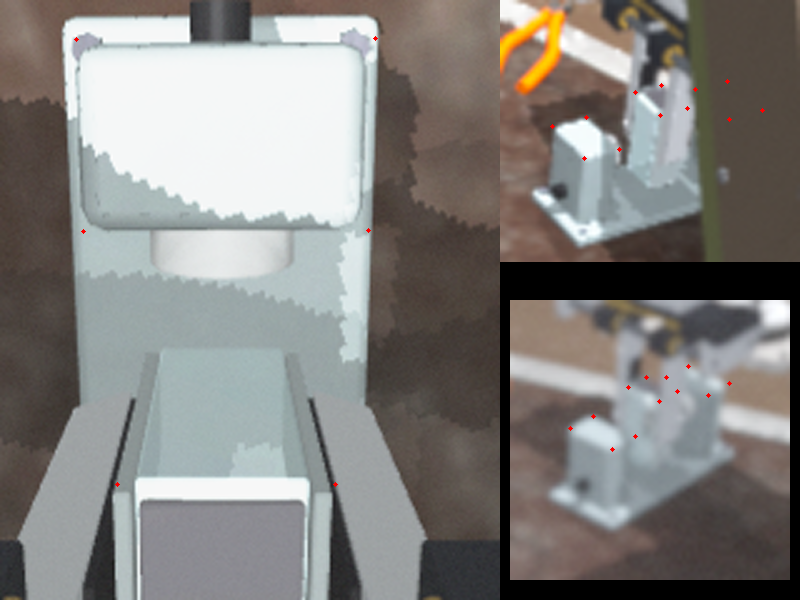

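The wrist view shows the cell centred at column 222 in the crop. The head is at 222 and the lens barrel at 223, so it is laterally aligned to within about 0.5 mm. It is upright and clear of the gauge, with its far top edge within about 1 mm of the model. The height reads 1.5 mm high, so I'll trim that and let it settle.

Call:
play_rows(
  steps=[
    [[-0.02,-0.03,0.08,0,-0.002,0,0.1],[-0.02,-0.03,0.15,0,-0.002,0,0.1],[-0.02,-0.03,0.15,0,-0.002,0,0.1],[-0.02,-0.03,0.15,0,-0.002,0,0.1],[-0.02,-0.03,0.15,0,-0.002,0,0.1],[-0.02,-0.03,0.15,0,-0.002,0,0.1],[-0.02,-0.03,0.15,0,-0.002,0,0.1],[-0.02,-0.03,0.15,0,-0.002,0,0.1]],
  ],
)

```text
time_s: 15.75
ee_pos: [0.5058, -0.2423, 0.0416]
eef_rot: [3.142, 0.0, -0.33]
force: [0.3, -0.2, -0.9]
grip_width: 0.0341
```

```bash
python3 - <<'E'
from h import *
from station import ctrl
for i in range(3):
    go([.5057,-.2423,.042],-18.9); w=snap('wrist','w4')
print(np.round(ctrl.get_obs()["joint_vel"],4))
# cell top plate / head edges: columns where brightness steps, at head and cell rows
f=w["frame"]; g=cv2.cvtColor(f,cv2.COLOR_BGR2GRAY)
for r in (195,290,300): print(r,g[r,190:340].tolist() if r==290 else np.where(np.abs(np.diff(g[r,190:340].astype(int)))>25)[0]+190)
E
```

```text
t 15.75 tcp [ 0.5058 -0.2423  0.0416] yaw [ 1.800e+02  1.000e-02 -1.888e+01] w 0.0341 F [ 0.3 -0.2 -0.9]
move [-0.01 -0.   -0.04] [0.     0.0001 0.0003] rows 0.0
t 15.8 tcp [ 0.5058 -0.2423  0.0416] yaw [ 1.7999e+02  1.0000e-02 -1.8880e+01] w 0.0335 F [-0.4  0.8 -1.4]
move [-0.01 -0.   -0.04] [0.0001 0.0001 0.0004] rows 0.0
t 15.85 tcp [ 0.5058 -0.2423  0.0416] yaw [ 1.800e+02  1.000e-02 -1.888e+01] w 0.0338 F [-1.1  0.7 -0.5]
move [-0.01 -0.   -0.04] [0.0001 0.0002 0.0004] rows 0.0
[-0.0002 -0.0001  0.0003  0.0006 -0.0013  0.0001]
195 [218 219 338]
290 [73, 71, 69, 72, 71, 72, 73, 70, 70, 74, 75, 75, 81, 129, 163, 165, 164, 164, 165, 162, 165, 161, 164, 163, 166, 167, 165, 164, 165, 163, 163, 165, 164, 165, 166, 163, 169, 164, 163, 165, 164, 144, 51, 46, 63, 179, 191, 195, 195, 197, 195, 183, 150, 140, 224, 245, 195, 134, 138, 123, 123, 128, 129, 127, 127, 129, 127, 128, 127, 127, 128, 128, 127, 146, 147, 145, 144, 146, 147, 145, 145, 146, 144, 146, 145, 145, 144, 146, 147, 145, 147, 144, 145, 145, 145, 144, 146, 144, 145, 146, 144, 144, 144, 146, 144, 143, 144, 144, 142, 144, 144, 143, 144, 142, 142, 140, 136, 135, 139, 140, 170, 232, 241, 191, 131, 151, 186, 197, 197, 194, 197, 188, 167, 46, 51, 84, 148, 163, 164, 165, 164, 165, 162, 165, 162, 163, 162, 164, 165, 164]
300 [198 228 229 234 235 242 243 244 245 311 312 314 321 322 327 328]
```

```bash
python3 - <<'E'
from h import *
from station import ctrl
s0=pickle.load(open("c0.pkl","rb"))["scene"]["frame"].astype(int); s=snap("scene","s5")["frame"].astype(int)
for n,(x,y) in {"cell M":(220,255),"bearing":(245,187),"ring":(306,272),"gear":(363,228),"bench ref":(130,330)}.items():
    print(n,np.abs(s[y-12:y+12,x-12:x+12]-s0[y-12:y+12,x-12:x+12]).mean().round(1))
print(ctrl.hand_in())
E
```

```text
cell M 8.8
bearing 6.9
ring 7.6
gear 18.2
bench ref 8.3
the job is handed in; nothing more can be done
None
```

I stood the short cell upright in the 110 mm tray and let go of it. I then took the -y full-height cell by its frosted faces and handed in while holding it in the light gauge, at about 16 s of the 56 s allowed.

**Last checks that passed**
- **Tray:** the wrist picture after release showed the short cell upright near the middle of the tray.
- **Held cell:** the TCP was steady at (0.5058, −0.2423, 0.0416). The gauge middle was measured at (0.5057, −0.2423). The tool tilt was about 0.01° and the yaw −18.88° against a target of −18.9°.
- **Grip and force:** the opening was 34 mm, and no contact force showed beyond the sensor noise.
- **Lateral centring:** in the wrist picture the cell centre lay within about 0.5 mm of the lens barrel's centre line.
- **Loose parts:** the other full-height cell, the bearing and the ring showed only background-level change in the scene picture.

**Less certain**
- **Height:** the cell centre works out at about 54.5 mm against the beam's 55 mm. This comes from the grasp height, not a direct view.
- **Sizes:** lengths measured in the wrist pictures came out about 2% short of the given sizes.
- **Gear:** its patch changed more than the background (18 against about 8). It sits at the edge of the arm's shadow in the first picture, so I put this down to the shadow. I did not check it further; no planned path went near it.

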